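# Unlock the hammer case and lay out the planishing hammer

### The arm

A 7-joint arm with a two-finger parallel gripper is mounted at the origin on the work surface. World frame = base frame: x ahead of the robot, y to its left, z up, the work surface at z = 0. Lengths are in m, angles in rad, forces in N, time in s.
With the tool pointing down it reaches from about 0.425 to 0.875 m from the base axis. Payload 4.7 kg.
Tool frame: the origin (TCP) lies midway between the tips of the shut fingers; the grasp point (between the pads) lies 19 mm behind it; z points along the fingers, y is the line along which they close (so a half turn about z gives the same grasp; the last joint's range is limited). The gripper opens to 85 mm and grips with 20 to 120 N. Pads are 22 mm wide; open, the fingers measure 114 mm over their backs; the gripper's body (76 mm by 85 mm) begins 54 mm behind the grasp point. The pads swing forward as they close: fully open they stand 13 mm farther back than shut.
Start: joints at [0.014, 0.321, -0.07, 1.45, 0.023, 1.371, -0.057], TCP at [0.65, -0, 0.231] pointing down, gripper open.
Joint ranges: [-2.86, 2.86], [-0.3, 2.09], [-1.38, 1.24], [0.06, 2.45], [-1.56, 4.7], [0.09, 2.05], [-2.69, 2.69]. Speed limits (rad/s): [2.57, 2.57, 3.14, 3.14, 3.14, 3.14, 3.14].

### API

Orientations are given as a rotation vector (axis times angle).
In Python, from workcell import env, read_camera, camera_info, order gives the robot as it stands.
- The arm moves only by the shell command python3 -m crank 'ROWS' [FORCE]. ROWS is JSON, a list of rows, each an object of numbers: "claw": the finger opening in mm, from 0 to 85.4; "tx", "ty", "tz": the shift along the tool's x, y, z in units of 40 mm (1.0 is 40 mm); "wx", "wy", "wz": the turn, a rotation vector about the tool's x, y, z in units of 6 degrees (1.0 is 6 degrees). In form: [{"claw": .., "tx": .., "ty": .., "tz": .., "wx": .., "wy": .., "wz": ..}, ...]. A call has 1 to 5 rows; each row shifts and turns the commanded pose from where the row before left it, along the tool's axes as they then stand; what a row does not reach is not made up. A row lasts 1/12 s, in which the tool goes at most 41.7 mm and 7.16 degrees, less where a joint would pass 70% of its speed; a pose out of reach is approached as far as the arm can. A call is refused whole if a number of a shift passes 1 or a number of a turn 1, either way. A call with a gripper value outside its range is refused whole. The fingers move at their own pace and stop on an object; FORCE is the grip in N (left out, the last holds). Time passes only in rows, so rows that do not move let the fingers close. It gives the time, the measured TCP pose, the force, the opening and the grip force at its end, in the units of the state.
- env.get_state(): the state, without advancing time (a new reading comes with each control period).
- read_camera(name): name is "scene" or "side" or "wrist"; returns the picture (384x512x3 uint8, blue, green, red); there is no depth.
- camera_info(name): a dict with "vfov" (degrees; the focal length in pixels is half the picture's height over the tangent of half this angle, whatever the lens; pixels are square), "cx", "cy" (the principal point, pixels), "extrinsics" (4x4, takes a point from camera to world coordinates); the wrist camera has in their place "T_tool_cam" (4x4, takes a point from camera to tool coordinates, whose origin is the TCP and whose axes are the flange's). Camera axes: x right, y down, z forward; pixel columns grow to the right and rows downward; lengths in m; the calibration is good to about 2 mm. A picture is of the moment at which its call begins: read the wrist's pose just before it. camera_info takes no time and is no camera call.
- order.sign_off(): hands the job in; it is judged then, once.
The state is a dict: "t": time; "joint_pos": joint angles; "joint_velocities": joint speeds; "effort": joint torques, N m; "tcp_pos": TCP position; "eef_rot": TCP orientation; "ft_force": force on the tool from outside, world axes, zero at the start; "wrist_torque": the same for the moment, N m; "gripper_width": finger opening in m; "finger_force": force on a finger pad.
Only numpy, scipy, OpenCV 4.12 (cv2) and the standard library are available. Lean on these libraries where they do the work, as an engineer would, in place of code of your own. Each camera call takes 0.05 s, during which the arm holds its last target. There are 200 camera calls.

### The job

The planishing hammer is shut in its wooden case under a clear sliding cover, which a spring pin locks. Pull the pin's tee handle up, give it a quarter turn and let it settle in its rest notch so that it stays out by itself; then slide the cover fully open, take the hammer out and lay it gently lengthways in the shallow wooden tray. Leave the pin parked, the cover open and the other bench things where they stand.

Things in the scene. Friction and masses are not known exactly. Their poses are not given: they have to be found in the camera images.
- case: Wooden hammer case fixed to the bench, 240 (x) x 265 (y) x 46 mm high; origin on the bench below the centre of the well, z up. The well is 190 x 110 mm (case x -90 to 100, y -55 to 55), floor at z 6, rim at z 46. A solid deck of rim height continues to y 200; the cover slides along case +y over it.
- plunger (a joint): Height of the spring pin in m: 0 fully down (locks the cover through a hole in it), stop at 0.024. Spring: 6 N when down, 12 N at 0.020. The tee turns only when raised above 0.018, where the dog under it clears the collar; let down after a quarter turn, the dog sinks 5 mm into the rest notch and holds the pin at about 0.013. Notch 17 mm wide, dog 10: turn to within 0.15 rad.
- tee (a joint): Angle of the tee handle in rad about its vertical axis, counter-clockwise from above positive. 0: grip bar along case y, dog in the deep slot. Plus or minus 1.57 (either way): bar along case x, over the rest notch. Stops at plus and minus 1.75.
- tee_grip (a point): Grip point on the steel tee handle: on its vertical turning axis, 8 mm below the top of the grip bar, 110 mm above the bench when down. The bar is 70 long (along this point's y), 14 wide, 30 mm high, with its underside 4 mm above the collar when down. The point rises and turns with the handle.
- collar (a point): Centre of the top of the steel collar, 44 mm square, 84 mm above the bench, on the pin axis (case x -112, y -45), fixed; axes as the case. Its deep slot runs along y, its 5 mm deep rest notch along x. Its bracket overhangs the cover corner; the pillar stands at case x -157 to -137.
- cover (a joint): Travel of the sliding cover in m along case +y: 0 shut, 0.13 fully open (stop). It stays where left; sliding friction about 3 N.
- cover_grip (a point): Grip point on the cover's aluminium grip bar (80 long along case x, 16 wide along case y, 28 high on a 4 mm plinth): on its centre, 6 mm below its top, 80 mm above the bench, at case x -20, y 0 when shut. The cover is a clear plate 236 x 130 x 8 mm with aluminium edges, upper face 54 mm above the bench.
- hammer: Planishing hammer lying in the well, 155 mm long, 0.3 kg, head toward about case +x. Origin on its underside, x along the handle to the head, z up: steel head 28 mm thick and 80 mm long along y at x 62; wooden handle 14 mm thick from x -20 to 48, with a bulb 28 mm thick from x -79 to -21. Axis 14 mm above the underside. It balances at about x 50.
- hammer_grip (a point): Point to grip: on the axis of the hammer's thin handle (14 mm), 14 mm above its underside, at hammer x 18; axes as the hammer's.
- hammer_head (a point): Centre of the hammer's head, 14 mm above its underside.
- hammer_mid (a point): Middle of the hammer's length, on the handle axis: hammer x 0, 14 mm above its underside.
- hammer_butt (a point): Centre of the hammer handle's bulb end, at hammer x -65, 14 mm above its underside.
- tray: Shallow dark wooden tray fixed to the bench, 210 (x) x 120 (y) x 28 mm, walls 6 mm, inner floor at z 6 mm (inside 198 x 108). Origin below its centre on the bench, x along its length.
- tin: Bystander: round aluminium tin, 60 mm across, 50 mm high; origin under its centre.
- jar: Bystander: jar with cap, 60 mm across, 85 mm high; origin under its centre.
- bench_block: Bystander: square steel bench block 70 x 70 x 20 mm; origin under its centre.
- brush: Bystander: bench brush lying on the table; origin under its centre.

How it is judged:
By the outcome, as a careful person would: the job done as asked, in the order asked, and still so for the second after the job is handed in, with the robot touching nothing.
It also fails if it takes over 64 s, if anything falls off the work surface, if the arm or the gripper's body presses on something with over 40 N, if the wrist force passes 120 N, or if a joint passes its speed limit or range.

## Working session

There is one attempt and no reset: what is moved stays moved. The work goes in short steps, Python scripts to look and compute and a shell command to move; the robot and the scene stay as the last step left them, time stands still between calls to the robot, and variables do not carry over. Pictures are saved under pics/ and viewed, at most 13 in all, crops included, and the job is handed in when it is done.

```bash
mkdir -p pics; ls; python3 - <<'E'
from workcell import env, read_camera, camera_info, order
import cv2,numpy as np
s=env.get_state();print({k:np.round(v,3) for k,v in s.items()})
ims=[]
for n in("scene","side","wrist"):
    im=read_camera(n);cv2.imwrite(f"pics/a_{n}.png",im);c=camera_info(n);print(n,{k:np.round(v,3).tolist() for k,v in c.items()})
E
```

```text
pics
{'t': np.float64(0.0), 'joint_pos': array([ 0.014,  0.322, -0.07 ,  1.452,  0.023,  1.371, -0.057]), 'joint_velocities': array([-0.001, -0.001, -0.001, -0.   ,  0.001, -0.001,  0.002]), 'effort': array([-1.0000e-03, -4.9358e+01, -3.8300e-01, -3.1433e+01,  1.3000e-02,
        1.1000e-02,  0.0000e+00]), 'tcp_pos': array([ 0.649, -0.   ,  0.23 ]), 'eef_rot': array([-2.220e+00, -2.221e+00,  2.000e-03]), 'ft_force': array([ 0.142, -0.275,  0.25 ]), 'wrist_torque': array([ 0.021, -0.022, -0.019]), 'finger_force': np.float64(0.0), 'gripper_width': np.float64(0.086)}
scene {'vfov': 54.706, 'cx': 252.548, 'cy': 188.712, 'extrinsics': [[-0.635, 0.507, -0.583, 1.178], [0.772, 0.398, -0.496, 0.472], [-0.019, -0.765, -0.644, 0.748], [0.0, 0.0, 0.0, 1.0]]}
side {'vfov': 57.219, 'cx': 255.975, 'cy': 192.657, 'extrinsics': [[0.91, -0.24, 0.338, 0.191], [-0.414, -0.52, 0.747, -0.891], [-0.003, -0.82, -0.573, 0.763], [0.0, 0.0, 0.0, 1.0]]}
wrist {'vfov': 61.937, 'cx': 258.209, 'cy': 194.059, 'T_tool_cam': [[0.001, -0.958, -0.287, 0.073], [1.0, 0.001, -0.0, 0.0], [0.001, -0.287, 0.958, -0.142], [0.0, 0.0, 0.0, 1.0]]}
```

View pics/a_scene.png

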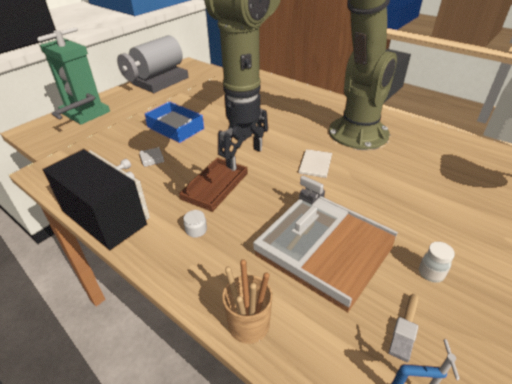

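View pics/a_side.png

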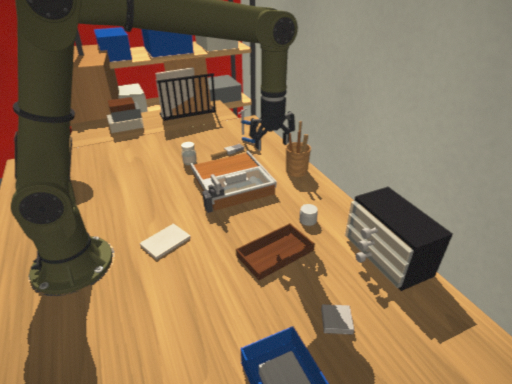

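```bash
cat > h.py <<'E'
from workcell import env, read_camera, camera_info, order
import cv2,numpy as np
from scipy.spatial.transform import Rotation as Ro
def cam(n):
    c=camera_info(n);f=192/np.tan(np.radians(c["vfov"])/2)
    if n=="wrist":
        s=env.get_state();T=np.eye(4);T[:3,:3]=Ro.from_rotvec(s["eef_rot"]).as_matrix();T[:3,3]=s["tcp_pos"];T=T@np.array(c["T_tool_cam"])
    else:T=np.array(c["extrinsics"])
    return T,f,c["cx"],c["cy"]
def ray(C,p):
    T,f,cx,cy=C;d=T[:3,:3]@np.array([(p[0]-cx)/f,(p[1]-cy)/f,1]);return T[:3,3],d/np.linalg.norm(d)
def onz(C,p,z):
    o,d=ray(C,p);return o+d*(z-o[2])/d[2]
def tri(C1,p1,C2,p2):
    o1,d1=ray(C1,p1);o2,d2=ray(C2,p2);s=np.linalg.lstsq(np.c_[d1,-d2],o2-o1,rcond=None)[0]
    a,b=o1+s[0]*d1,o2+s[1]*d2;return (a+b)/2,np.linalg.norm(a-b)
def proj(C,P):
    T,f,cx,cy=C;q=T[:3,:3].T@(np.array(P)-T[:3,3]);return np.array([cx+f*q[0]/q[2],cy+f*q[1]/q[2]])
E
python3 - <<'E'
from h import *
a=cv2.imread("pics/a_scene.png");b=cv2.imread("pics/a_side.png")
A=cv2.resize(a[170:310,240:405],None,fx=2.4,fy=2.4,interpolation=2);B=cv2.resize(b[140:220,185:285],None,fx=3.96,fy=3.96,interpolation=2)
o=np.zeros((max(A.shape[0],B.shape[0]),A.shape[1]+B.shape[1],3),np.uint8);o[:A.shape[0],:A.shape[1]]=A;o[:B.shape[0],A.shape[1]:]=B
print(A.shape,B.shape);cv2.imwrite("pics/b.png",o)
S,D=cam("scene"),cam("side")
print(tri(S,(313,186),D,(216,185)))
for p in[(396,238),(347,304),(257,245)]:print(onz(S,p,.046))
E
```

```text
(336, 396, 3) (317, 396, 3)
(array([0.47851413, 0.08936442, 0.092322  ]), np.float64(0.010341134359881125))
[0.4679556  0.33714269 0.046     ]
[0.71258057 0.33270963 0.046     ]
[0.7032363  0.07830735 0.046     ]
```

View pics/b.png

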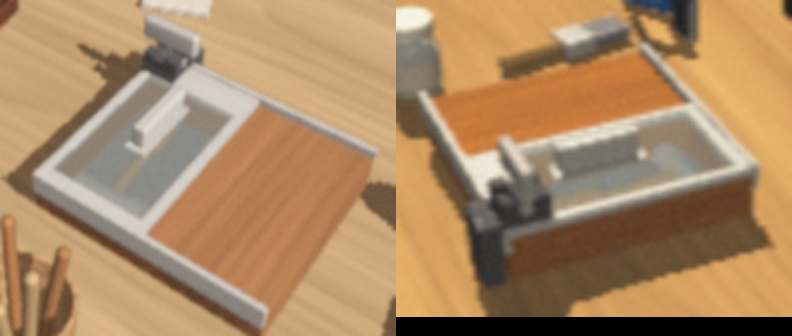

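```bash
python3 -m crank '[{"tx":0.73,"ty":-0.65,"tz":-0.25},{"tx":0.73,"ty":-0.65,"tz":-0.25},{"tx":0.73,"ty":-0.65,"tz":-0.25},{"tx":0.73,"ty":-0.65,"tz":-0.25},{"tx":0.73,"ty":-0.65,"tz":-0.25}]' 60; python3 -m crank '[{"tx":0},{"tx":0},{"tx":0}]'; python3 - <<'E'
from h import *
C=cam("wrist");im=read_camera("wrist");cv2.imwrite("pics/c.png",im);np.save("c.npy",np.array(C[0]))
E
```

```text
$[0]: bad value
$[0]: bad value
```

View pics/c.png

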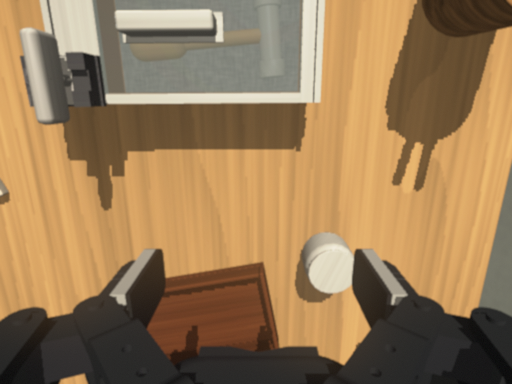

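The picture (start pose) shows the tee's bar at about (45,75), the cover bar (165,25), the hammer head (270,40), the tray at (210,310) and the tin at (328,265). The rows need every key; repeating the move.

```bash
python3 -m crank '[{"claw":85,"tx":0.73,"ty":-0.65,"tz":-0.25,"wx":0,"wy":0,"wz":0},{"claw":85,"tx":0.73,"ty":-0.65,"tz":-0.25,"wx":0,"wy":0,"wz":0},{"claw":85,"tx":0.73,"ty":-0.65,"tz":-0.25,"wx":0,"wy":0,"wz":0},{"claw":85,"tx":0.73,"ty":-0.65,"tz":-0.25,"wx":0,"wy":0,"wz":0},{"claw":85,"tx":0.73,"ty":-0.65,"tz":-0.25,"wx":0,"wy":0,"wz":0}]' 60; python3 -m crank '[{"claw":85,"tx":0,"ty":0,"tz":0,"wx":0,"wy":0,"wz":0},{"claw":85,"tx":0,"ty":0,"tz":0,"wx":0,"wy":0,"wz":0},{"claw":85,"tx":0,"ty":0,"tz":0,"wx":0,"wy":0,"wz":0}]'; python3 - <<'E'
from h import *
C=cam("wrist");im=read_camera("wrist");cv2.imwrite("pics/d.png",im);np.save("d.npy",np.array(C[0]))
E
```

```text
t: 0.62
tcp_pos: [0.5185, 0.1471, 0.2816]
eef_rot: [2.222, 2.221, -0.0]
ft_force: [0.5, 0.7, 1.1]
gripper_width: 0.0852
finger_force: 0.0
t: 0.87
tcp_pos: [0.5202, 0.1454, 0.2813]
eef_rot: [2.221, 2.221, -0.0]
ft_force: [-0.2, -0.2, -0.1]
gripper_width: 0.0847
finger_force: 0.0
```

View pics/d.png

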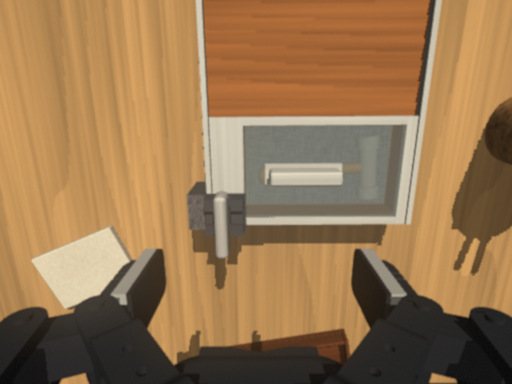

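```bash
python3 - <<'E'
from h import *
C=list(cam("wrist"));C[0]=np.load("d.npy");im=cv2.imread("pics/d.png")
A=cv2.resize(im[110:270,180:420],None,fx=3.33,fy=3.33,interpolation=2);cv2.imwrite("pics/e.png",A)
g=lambda p,z:print(p,z,np.round(onz(C,p,z),4))
g((222,256),.118);g((222,192),.118);g((222,192),.088)
for p in[(265,164),(342,164),(342,171),(265,171),(342,186),(270,186)]:g(p,.086)
for p in[(411,223),(419,116),(204,116)]:g(p,.054)
S=cam("scene");R=[]
E
```

```text
(222, 256) 0.118 [0.482  0.0583 0.118 ]
(222, 192) 0.118 [0.4842 0.1289 0.118 ]
(222, 192) 0.088 [0.4807 0.1201 0.088 ]
(265, 164) 0.086 [0.5275 0.1508 0.086 ]
(342, 164) 0.086 [0.6099 0.1509 0.086 ]
(342, 171) 0.086 [0.6105 0.1432 0.086 ]
(265, 171) 0.086 [0.5275 0.1431 0.086 ]
(342, 186) 0.086 [0.6118 0.1265 0.086 ]
(270, 186) 0.086 [0.5331 0.1264 0.086 ]
(411, 223) 0.054 [0.7096 0.0703 0.054 ]
(419, 116) 0.054 [0.7008 0.1993 0.054 ]
(204, 116) 0.054 [0.4593 0.199  0.054 ]
```

View pics/e.png

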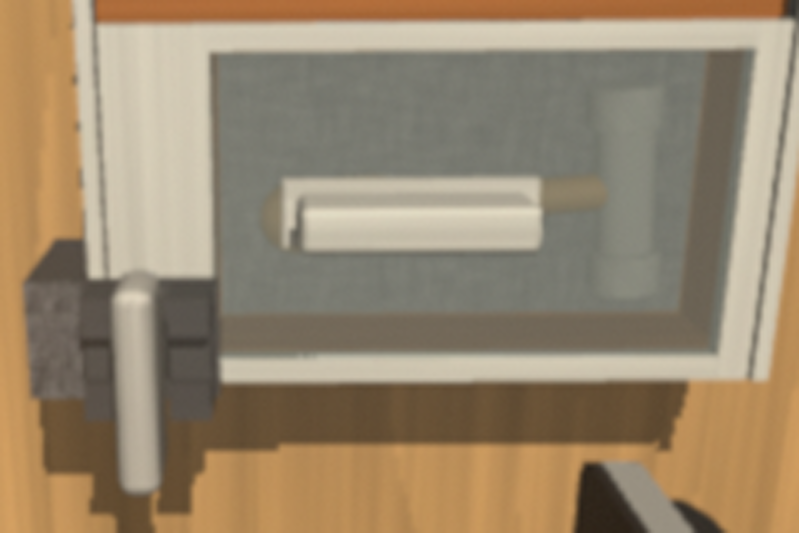

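```bash
python3 - <<'E'
from h import *
C=list(cam("wrist"));C[0]=np.load("d.npy")
k=lambda p:(p[0]/3.33+180,p[1]/3.33+110)
g=lambda n,p,z:print(n,np.round(onz(C,k(p),z),4))
g("tee far L",(114,292),.118);g("far R",(157,292),.118);g("near L",(120,488),.118);g("near R",(160,488),.118)
for p in[(303,207),(541,207),(541,250),(303,250)]:g("cov",p,.086)
for p in[(77,22),(90,240),(768,380),(218,383)]:g("rim",p,.054)
for p in[(600,190),(270,215)]:g("hammer ax",p,.02)
for p in[(628,90),(626,295)]:g("head",p,.034)
E
```

```text
tee far L [0.4763 0.123  0.118 ]
far R [0.4892 0.123  0.118 ]
near L [0.4757 0.0577 0.118 ]
near R [0.4884 0.0577 0.118 ]
cov [0.534  0.1419 0.086 ]
cov [0.6111 0.1419 0.086 ]
cov [0.6122 0.1275 0.086 ]
cov [0.5342 0.1274 0.086 ]
rim [0.4583 0.1984 0.054 ]
rim [0.4592 0.1224 0.054 ]
rim [0.7094 0.0688 0.054 ]
rim [0.5045 0.0674 0.054 ]
hammer ax [0.6511 0.1337 0.02  ]
hammer ax [0.524  0.1237 0.02  ]
head [0.6533 0.1735 0.034 ]
head [0.6604 0.0957 0.034 ]
```

```bash
python3 -m crank '[{"claw":50,"tx":-0.46,"ty":-0.32,"tz":0,"wx":0,"wy":0,"wz":0},{"claw":50,"tx":-0.46,"ty":-0.32,"tz":0.8,"wx":0,"wy":0,"wz":0},{"claw":50,"tx":-0.46,"ty":-0.31,"tz":0.8,"wx":0,"wy":0,"wz":0},{"claw":50,"tx":0,"ty":0,"tz":0.9,"wx":0,"wy":0,"wz":0},{"claw":50,"tx":0,"ty":0,"tz":0.8,"wx":0,"wy":0,"wz":0}]' 60; python3 -m crank '[{"claw":50,"tx":0,"ty":0,"tz":0,"wx":0,"wy":0,"wz":0},{"claw":50,"tx":0,"ty":0,"tz":0,"wx":0,"wy":0,"wz":0},{"claw":50,"tx":0,"ty":0,"tz":0,"wx":0,"wy":0,"wz":0}]'
```

```text
t: 1.33
tcp_pos: [0.4818, 0.0873, 0.1472]
eef_rot: [2.228, 2.215, -0.002]
ft_force: [1.7, -0.5, -0.6]
gripper_width: 0.0503
finger_force: 0.0
t: 1.58
tcp_pos: [0.4835, 0.0904, 0.1508]
eef_rot: [2.222, 2.219, 0.002]
ft_force: [0.1, -0.6, -0.5]
gripper_width: 0.0499
finger_force: 0.0
```

```bash
python3 -m crank '[{"claw":50,"tx":0,"ty":-0.03,"tz":0.5,"wx":0,"wy":0,"wz":0},{"claw":50,"tx":0,"ty":0,"tz":0.5,"wx":0,"wy":0,"wz":0},{"claw":40,"tx":0,"ty":0,"tz":0.4,"wx":0,"wy":0,"wz":0},{"claw":40,"tx":0,"ty":0,"tz":0,"wx":0,"wy":0,"wz":0},{"claw":25,"tx":0,"ty":0,"tz":0,"wx":0,"wy":0,"wz":0}]' 80; python3 -m crank '[{"claw":5,"tx":0,"ty":0,"tz":0,"wx":0,"wy":0,"wz":0},{"claw":5,"tx":0,"ty":0,"tz":0,"wx":0,"wy":0,"wz":0},{"claw":5,"tx":0,"ty":0,"tz":0,"wx":0,"wy":0,"wz":0},{"claw":5,"tx":0,"ty":0,"tz":0,"wx":0,"wy":0,"wz":0},{"claw":5,"tx":0,"ty":0,"tz":0,"wx":0,"wy":0,"wz":0}]'
```

```text
t: 2.0
tcp_pos: [0.4821, 0.091, 0.0949]
eef_rot: [2.221, 2.221, 0.002]
ft_force: [0.3, -0.2, 0.6]
gripper_width: 0.0293
finger_force: 0.0
t: 2.42
tcp_pos: [0.4812, 0.0912, 0.0959]
eef_rot: [2.221, 2.221, 0.002]
ft_force: [-4.3, -0.2, 6.1]
gripper_width: 0.0126
finger_force: 78.3
```

```bash
python3 -m crank '[{"claw":5,"tx":0,"ty":0,"tz":-0.18,"wx":0,"wy":0,"wz":0},{"claw":5,"tx":0,"ty":0,"tz":-0.18,"wx":0,"wy":0,"wz":0},{"claw":5,"tx":0,"ty":0,"tz":-0.18,"wx":0,"wy":0,"wz":0},{"claw":5,"tx":0,"ty":0,"tz":0,"wx":0,"wy":0,"wz":0},{"claw":5,"tx":0,"ty":0,"tz":0,"wx":0,"wy":0,"wz":0}]'
```

```text
t: 2.83
tcp_pos: [0.4809, 0.0911, 0.1147]
eef_rot: [2.221, 2.222, 0.001]
ft_force: [2.1, 2.7, -13.2]
gripper_width: 0.0126
finger_force: 78.2
```

```bash
python3 -m crank '[{"claw":5,"tx":0,"ty":0,"tz":-0.07,"wx":0,"wy":0,"wz":0},{"claw":5,"tx":0,"ty":0,"tz":0,"wx":0,"wy":0,"wz":0},{"claw":5,"tx":0,"ty":0,"tz":0,"wx":0,"wy":0,"wz":0.3},{"claw":5,"tx":0,"ty":0,"tz":0,"wx":0,"wy":0,"wz":0.5},{"claw":5,"tx":0,"ty":0,"tz":0,"wx":0,"wy":0,"wz":0.7}]'
```

```text
t: 3.25
tcp_pos: [0.4813, 0.091, 0.1175]
eef_rot: [2.391, 2.037, 0.001]
ft_force: [4.3, 2.6, -13.8]
gripper_width: 0.0125
finger_force: 78.1
```

```bash
R='x'; python3 -m crank '[{"claw":5,"tx":0,"ty":0,"tz":0,"wx":0,"wy":0,"wz":0.8},{"claw":5,"tx":0,"ty":0,"tz":0,"wx":0,"wy":0,"wz":0.8},{"claw":5,"tx":0,"ty":0,"tz":0,"wx":0,"wy":0,"wz":0.8},{"claw":5,"tx":0,"ty":0,"tz":0,"wx":0,"wy":0,"wz":0.8},{"claw":5,"tx":0,"ty":0,"tz":0,"wx":0,"wy":0,"wz":0.8}]'; python3 -m crank '[{"claw":5,"tx":0,"ty":0,"tz":0,"wx":0,"wy":0,"wz":0.8},{"claw":5,"tx":0,"ty":0,"tz":0,"wx":0,"wy":0,"wz":0.8},{"claw":5,"tx":0,"ty":0,"tz":0,"wx":0,"wy":0,"wz":0.8},{"claw":5,"tx":0,"ty":0,"tz":0,"wx":0,"wy":0,"wz":0.8},{"claw":5,"tx":0,"ty":0,"tz":0,"wx":0,"wy":0,"wz":0}]'
```

```text
t: 3.67
tcp_pos: [0.4823, 0.0906, 0.1179]
eef_rot: [2.762, 1.493, 0.004]
ft_force: [7.1, 2.2, -13.7]
gripper_width: 0.0121
finger_force: 78.2
t: 4.08
tcp_pos: [0.483, 0.0899, 0.1181]
eef_rot: [2.972, 1.011, 0.006]
ft_force: [8.4, 0.1, -14.0]
gripper_width: 0.0125
finger_force: 78.1
```

```bash
python3 -m crank '[{"claw":5,"tx":0,"ty":0,"tz":0,"wx":0,"wy":0,"wz":0.8},{"claw":5,"tx":0,"ty":0,"tz":0,"wx":0,"wy":0,"wz":0.8},{"claw":5,"tx":0,"ty":0,"tz":0,"wx":0,"wy":0,"wz":0.8},{"claw":5,"tx":0,"ty":0,"tz":0,"wx":0,"wy":0,"wz":0.8},{"claw":5,"tx":0,"ty":0,"tz":0,"wx":0,"wy":0,"wz":0.8}]'; python3 -m crank '[{"claw":5,"tx":0,"ty":0,"tz":0,"wx":0,"wy":0,"wz":0.8},{"claw":5,"tx":0,"ty":0,"tz":0,"wx":0,"wy":0,"wz":0.8},{"claw":5,"tx":0,"ty":0,"tz":0,"wx":0,"wy":0,"wz":0.7},{"claw":5,"tx":0,"ty":0,"tz":0,"wx":0,"wy":0,"wz":0},{"claw":5,"tx":0,"ty":0,"tz":0,"wx":0,"wy":0,"wz":0}]'
```

```text
t: 4.5
tcp_pos: [0.4835, 0.0888, 0.1182]
eef_rot: [3.117, 0.369, 0.008]
ft_force: [10.0, -2.4, -13.9]
gripper_width: 0.0123
finger_force: 78.1
t: 4.92
tcp_pos: [0.4835, 0.0881, 0.1182]
eef_rot: [3.139, -0.003, 0.008]
ft_force: [8.8, -3.6, -13.2]
gripper_width: 0.0123
finger_force: 78.2
```

```bash
python3 -m crank '[{"claw":5,"tx":0,"ty":0,"tz":0.08,"wx":0,"wy":0,"wz":0},{"claw":5,"tx":0,"ty":0,"tz":0.08,"wx":0,"wy":0,"wz":0},{"claw":5,"tx":0,"ty":0,"tz":0.08,"wx":0,"wy":0,"wz":0},{"claw":5,"tx":0,"ty":0,"tz":0,"wx":0,"wy":0,"wz":0},{"claw":5,"tx":0,"ty":0,"tz":0,"wx":0,"wy":0,"wz":0}]'
```

```text
t: 5.33
tcp_pos: [0.4836, 0.0882, 0.1091]
eef_rot: [3.139, -0.003, 0.008]
ft_force: [8.1, -3.6, -10.8]
gripper_width: 0.0126
finger_force: 78.8
```

```bash
python3 -m crank '[{"claw":5,"tx":0,"ty":0,"tz":0.03,"wx":0,"wy":0,"wz":0},{"claw":5,"tx":0,"ty":0,"tz":0,"wx":0,"wy":0,"wz":0},{"claw":5,"tx":0,"ty":0,"tz":0,"wx":0,"wy":0,"wz":0},{"claw":5,"tx":0,"ty":0,"tz":0,"wx":0,"wy":0,"wz":0}]'
```

```text
t: 5.67
tcp_pos: [0.4837, 0.0882, 0.109]
eef_rot: [3.139, -0.003, 0.009]
ft_force: [4.5, -3.8, -4.0]
gripper_width: 0.0126
finger_force: 79.8
```

```bash
python3 -m crank '[{"claw":30,"tx":0,"ty":0,"tz":0,"wx":0,"wy":0,"wz":0},{"claw":50,"tx":0,"ty":0,"tz":0,"wx":0,"wy":0,"wz":0},{"claw":50,"tx":0,"ty":0,"tz":0,"wx":0,"wy":0,"wz":0},{"claw":50,"tx":0,"ty":0,"tz":-0.5,"wx":0,"wy":0,"wz":0},{"claw":50,"tx":0,"ty":0,"tz":-0.9,"wx":0,"wy":0,"wz":0}]' 80;python3 -m crank '[{"claw":50,"tx":0,"ty":0,"tz":-0.9,"wx":0,"wy":0,"wz":0},{"claw":50,"tx":0.6,"ty":0,"tz":-0.7,"wx":0,"wy":0,"wz":0},{"claw":50,"tx":0,"ty":0,"tz":0,"wx":0,"wy":0,"wz":0},{"claw":50,"tx":0,"ty":0,"tz":0,"wx":0,"wy":0,"wz":0},{"claw":50,"tx":0,"ty":0,"tz":0,"wx":0,"wy":0,"wz":0}]'; python3 - <<'E'
from h import *
C=cam("wrist");im=read_camera("wrist");cv2.imwrite("pics/f.png",im);np.save("f.npy",np.array(C[0]))
im2=read_camera("scene");cv2.imwrite("pics/f_scene.png",im2)
A=cv2.resize(im2[140:320,170:410],(400,300))
cv2.imwrite("pics/f2.png",np.hstack([cv2.resize(im,(400,300)),A]))
E
```

```text
t: 6.08
tcp_pos: [0.4777, 0.0903, 0.1604]
eef_rot: [3.14, 0.001, -0.013]
ft_force: [0.3, -0.7, 0.2]
gripper_width: 0.0499
finger_force: 0.0
t: 6.5
tcp_pos: [0.5041, 0.0909, 0.2265]
eef_rot: [3.141, 0.001, -0.002]
ft_force: [-0.8, 0.6, 0.2]
gripper_width: 0.05
finger_force: 0.0
```

View pics/f2.png

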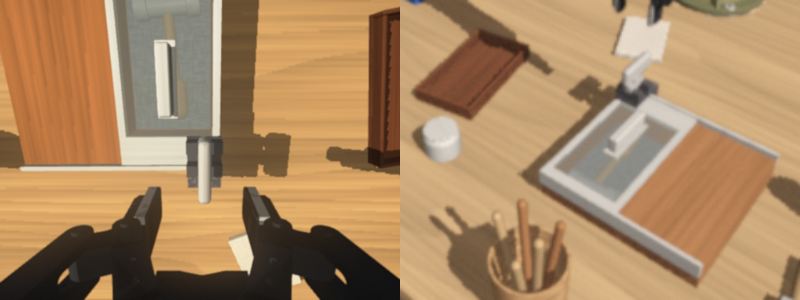

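Right crop: the tee bar now points along case x, standing free; the cover bar is at about (628,135) in the mosaic. Going to the cover's grip.

```bash
python3 -m crank '[{"claw":50,"tx":0.6,"ty":-0.37,"tz":0.3,"wx":0,"wy":0,"wz":0},{"claw":50,"tx":0.6,"ty":-0.37,"tz":0.5,"wx":0,"wy":0,"wz":0},{"claw":50,"tx":0.52,"ty":-0.35,"tz":0.7,"wx":0,"wy":0,"wz":0},{"claw":50,"tx":0,"ty":0,"tz":0.9,"wx":0,"wy":0,"wz":0},{"claw":50,"tx":0,"ty":0,"tz":0.2,"wx":0,"wy":0,"wz":0}]' 60; python3 -m crank '[{"claw":50,"tx":0,"ty":0,"tz":0,"wx":0,"wy":0,"wz":0},{"claw":50,"tx":0,"ty":0,"tz":0,"wx":0,"wy":0,"wz":0},{"claw":50,"tx":0,"ty":0,"tz":0,"wx":0,"wy":0,"wz":0}]'; python3 - <<'E'
from h import *
C=cam("wrist");im=read_camera("wrist");cv2.imwrite("pics/g.png",im)
print(proj(C,(.573,.1347,.086)),proj(C,(.61,.1347,.086)))
E
```

```text
t: 7.02
tcp_pos: [0.5691, 0.1343, 0.1154]
eef_rot: [3.139, 0.003, -0.019]
ft_force: [-2.6, -1.0, -1.0]
gripper_width: 0.0498
finger_force: 0.0
t: 7.27
tcp_pos: [0.5744, 0.1341, 0.125]
eef_rot: [-3.141, 0.001, -0.004]
ft_force: [0.0, 0.3, 0.0]
gripper_width: 0.0501
finger_force: 0.0
[257.15472067 225.89689675] [257.12481059 166.18739956]
```

```bash
python3 -m crank '[{"claw":50,"tx":0,"ty":0,"tz":0.6,"wx":0,"wy":0,"wz":0},{"claw":50,"tx":0,"ty":0,"tz":0.5,"wx":0,"wy":0,"wz":0},{"claw":50,"tx":0,"ty":0,"tz":0.4,"wx":0,"wy":0,"wz":0},{"claw":35,"tx":0,"ty":0,"tz":0,"wx":0,"wy":0,"wz":0},{"claw":25,"tx":0,"ty":0,"tz":0,"wx":0,"wy":0,"wz":0}]' 40; python3 -m crank '[{"claw":8,"tx":0,"ty":0,"tz":0,"wx":0,"wy":0,"wz":0},{"claw":8,"tx":0,"ty":0,"tz":0,"wx":0,"wy":0,"wz":0},{"claw":8,"tx":0,"ty":0,"tz":0,"wx":0,"wy":0,"wz":0},{"claw":8,"tx":0,"ty":0,"tz":0,"wx":0,"wy":0,"wz":0}]'
```

```text
t: 7.73
tcp_pos: [0.5739, 0.1342, 0.0641]
eef_rot: [-3.141, 0.0, -0.002]
ft_force: [0.8, 0.1, 0.3]
gripper_width: 0.0266
finger_force: 0.0
t: 8.07
tcp_pos: [0.5749, 0.1345, 0.0652]
eef_rot: [-3.141, -0.0, -0.005]
ft_force: [-2.6, -1.8, 7.4]
gripper_width: 0.015
finger_force: 43.4
```

```bash
python3 -m crank '[{"claw":8,"tx":0,"ty":-0.2,"tz":-0.02,"wx":0,"wy":0,"wz":0},{"claw":8,"tx":0,"ty":-0.25,"tz":0,"wx":0,"wy":0,"wz":0},{"claw":8,"tx":0,"ty":-0.25,"tz":0,"wx":0,"wy":0,"wz":0},{"claw":8,"tx":0,"ty":-0.25,"tz":0,"wx":0,"wy":0,"wz":0},{"claw":8,"tx":0,"ty":-0.25,"tz":0,"wx":0,"wy":0,"wz":0}]'; python3 -m crank '[{"claw":8,"tx":0,"ty":-0.3,"tz":0,"wx":0,"wy":0,"wz":0},{"claw":8,"tx":0,"ty":-0.3,"tz":0,"wx":0,"wy":0,"wz":0},{"claw":8,"tx":0,"ty":-0.3,"tz":0,"wx":0,"wy":0,"wz":0},{"claw":8,"tx":0,"ty":-0.3,"tz":0,"wx":0,"wy":0,"wz":0},{"claw":8,"tx":0,"ty":-0.3,"tz":0,"wx":0,"wy":0,"wz":0}]'
```

```text
t: 8.48
tcp_pos: [0.5746, 0.183, 0.0652]
eef_rot: [3.141, 0.0, 0.003]
ft_force: [-1.2, -3.6, 5.9]
gripper_width: 0.0152
finger_force: 43.4
t: 8.9
tcp_pos: [0.5741, 0.2433, 0.0652]
eef_rot: [3.141, 0.0, 0.002]
ft_force: [-1.7, -4.3, 6.4]
gripper_width: 0.0152
finger_force: 43.5
```

```bash
python3 -m crank '[{"claw":8,"tx":0,"ty":-0.2,"tz":0,"wx":0,"wy":0,"wz":0},{"claw":8,"tx":0,"ty":-0.15,"tz":0,"wx":0,"wy":0,"wz":0},{"claw":8,"tx":0,"ty":-0.15,"tz":0,"wx":0,"wy":0,"wz":0},{"claw":8,"tx":0,"ty":-0.05,"tz":0,"wx":0,"wy":0,"wz":0},{"claw":8,"tx":0,"ty":-0.04,"tz":0,"wx":0,"wy":0,"wz":0}]'
```

```text
t: 9.32
tcp_pos: [0.574, 0.2638, 0.0652]
eef_rot: [3.137, -0.001, 0.0]
ft_force: [-4.2, -11.7, 10.9]
gripper_width: 0.015
finger_force: 44.2
```

```bash
python3 -m crank '[{"claw":8,"tx":0,"ty":-0.04,"tz":0,"wx":0,"wy":0,"wz":0},{"claw":8,"tx":0,"ty":0,"tz":0,"wx":0,"wy":0,"wz":0}]'; python3 -m crank '[{"claw":8,"tx":0,"ty":0.07,"tz":0,"wx":0,"wy":0,"wz":0},{"claw":40,"tx":0,"ty":0,"tz":0,"wx":0,"wy":0,"wz":0},{"claw":50,"tx":0,"ty":0,"tz":0,"wx":0,"wy":0,"wz":0},{"claw":50,"tx":0,"ty":0,"tz":-0.7,"wx":0,"wy":0,"wz":0},{"claw":50,"tx":0,"ty":0.0,"tz":-1,"wx":0,"wy":0,"wz":0}]'; python3 -m crank '[{"claw":50,"tx":-0.4,"ty":0.7,"tz":-0.6,"wx":0,"wy":0,"wz":0},{"claw":50,"tx":-0.4,"ty":0.7,"tz":-0.6,"wx":0,"wy":0,"wz":0},{"claw":50,"tx":-0.4,"ty":0.7,"tz":-0.6,"wx":0,"wy":0,"wz":0},{"claw":50,"tx":-0.4,"ty":0.7,"tz":-0.6,"wx":0,"wy":0,"wz":0},{"claw":50,"tx":0,"ty":0.4,"tz":-0.9,"wx":0,"wy":0,"wz":0}]'; python3 -m crank '[{"claw":50,"tx":0,"ty":0,"tz":0,"wx":0,"wy":0,"wz":0},{"claw":50,"tx":0,"ty":0,"tz":0,"wx":0,"wy":0,"wz":0},{"claw":50,"tx":0,"ty":0,"tz":0,"wx":0,"wy":0,"wz":0}]';  python3 - <<'E'
from h import *
C=cam("wrist");im=read_camera("wrist");cv2.imwrite("pics/i.png",im);np.save("i.npy",np.array(C[0]))
cv2.imwrite("pics/i_scene.png",read_camera("scene"))
E
```

```text
t: 9.48
tcp_pos: [0.574, 0.2638, 0.0652]
eef_rot: [3.136, -0.003, -0.001]
ft_force: [-5.4, -10.7, 11.4]
gripper_width: 0.0149
finger_force: 44.2
t: 9.9
tcp_pos: [0.5701, 0.2649, 0.1276]
eef_rot: [3.139, 0.002, -0.014]
ft_force: [0.3, 0.6, -0.2]
gripper_width: 0.05
finger_force: 0.0
t: 10.32
tcp_pos: [0.5055, 0.1346, 0.2623]
eef_rot: [3.14, -0.001, -0.009]
ft_force: [0.3, 0.7, -0.9]
gripper_width: 0.0497
finger_force: 0.0
t: 10.57
tcp_pos: [0.5095, 0.1381, 0.2637]
eef_rot: [-3.141, -0.002, -0.001]
ft_force: [-0.3, 0.6, -0.6]
gripper_width: 0.0501
finger_force: 0.0
```

View pics/i.png

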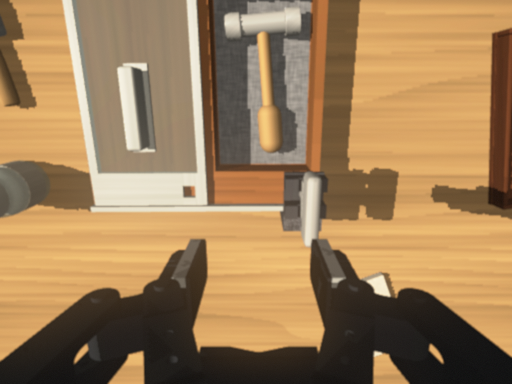

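The cover is fully open, the hammer lies bare: head centre about (263,23), handle thin part (264,38)–(267,105), butt end (269,152).

```bash
python3 - <<'E'
from h import *
C=list(cam("wrist"));C[0]=np.load("i.npy");im=cv2.imread("pics/i.png")
h=cv2.cvtColor(im,cv2.COLOR_BGR2HSV)
m=cv2.inRange(h,(8,110,120),(25,255,255));b=np.zeros_like(m);b[36:158,245:290]=255;m&=b
n,l,s,_=cv2.connectedComponentsWithStats(m);k=1+s[1:,4].argmax();print(s[k])
for y in range(40,156,12):
    x=np.where(l[y]==k)[0]
    if len(x):print(y,x.min(),x.max(),np.round(onz(C,(x.min(),y),.02),4)[:2],np.round(onz(C,(x.max()+1,y),.02),4)[:2])
y=np.where(l==k)[0].max();x=np.where(l[y]==k)[0].mean();print("butt",np.round(onz(C,(x,y+1),.02),4))
g=cv2.inRange(h,(0,0,120),(180,60,255));g[:, :222]=0;g[:,304:]=0;g[60:]=0
c=max(cv2.findContours(g,0,2)[0],key=cv2.contourArea);r=cv2.minAreaRect(c);print(r)
print("headtop",onz(C,r[0],.034),onz(C,r[0],.02))
E
```

```text
[ 257   36   22  116 1533]
40 257 267 [0.6437 0.1399] [0.6438 0.1278]
52 259 268 [0.6316 0.1377] [0.6316 0.1266]
64 260 269 [0.6192 0.1365] [0.6192 0.1253]
76 261 270 [0.6065 0.1353] [0.6066 0.124 ]
88 262 270 [0.5936 0.1341] [0.5936 0.1238]
100 263 271 [0.5804 0.1329] [0.5805 0.1225]
112 258 277 [0.567  0.1387] [0.567  0.1153]
124 259 277 [0.5532 0.1374] [0.5533 0.115 ]
136 260 278 [0.5392 0.1362] [0.5392 0.1135]
148 263 276 [0.5249 0.1325] [0.5249 0.1156]
butt [0.52  0.124 0.02 ]
((263.6842346191406, 16.665172576904297), (34.34393310546875, 81.00504302978516), 85.13549041748047)
headtop [0.663684   0.13292106 0.034     ] [0.66673713 0.13273144 0.02      ]
```

```bash
python3 -m crank '[{"claw":50,"tx":0.97,"ty":0.05,"tz":0.2,"wx":0,"wy":0,"wz":0},{"claw":50,"tx":0.97,"ty":0.05,"tz":0.2,"wx":0,"wy":0,"wz":0},{"claw":50,"tx":0.97,"ty":0.05,"tz":0.2,"wx":0,"wy":0,"wz":0},{"claw":50,"tx":0,"ty":0,"tz":0.9,"wx":0,"wy":0,"wz":0},{"claw":50,"tx":0,"ty":0,"tz":0.9,"wx":0,"wy":0,"wz":-0.87}]' 100; python3 -m crank '[{"claw":50,"tx":0,"ty":0,"tz":0.8,"wx":0,"wy":0,"wz":0},{"claw":50,"tx":0,"ty":0,"tz":0.6,"wx":0,"wy":0,"wz":0},{"claw":50,"tx":0,"ty":0,"tz":0,"wx":0,"wy":0,"wz":0},{"claw":50,"tx":0,"ty":0,"tz":0,"wx":0,"wy":0,"wz":0},{"claw":50,"tx":0,"ty":0,"tz":0,"wx":0,"wy":0,"wz":0}]'
```

```text
t: 11.08
tcp_pos: [0.6286, 0.1315, 0.1657]
eef_rot: [-3.138, -0.144, -0.002]
ft_force: [0.5, 0.6, -1.1]
gripper_width: 0.05
finger_force: 0.0
t: 11.5
tcp_pos: [0.6267, 0.1316, 0.1127]
eef_rot: [-3.138, -0.144, -0.002]
ft_force: [0.6, 0.1, 0.8]
gripper_width: 0.05
finger_force: 0.0
```

```bash
python3 -m crank '[{"claw":50,"tx":0,"ty":0,"tz":0.7,"wx":0,"wy":0,"wz":0},{"claw":50,"tx":0,"ty":0,"tz":0.7,"wx":0,"wy":0,"wz":0},{"claw":50,"tx":0,"ty":0,"tz":0.6,"wx":0,"wy":0,"wz":0},{"claw":50,"tx":0,"ty":0,"tz":0.3,"wx":0,"wy":0,"wz":0},{"claw":50,"tx":0,"ty":0,"tz":0.2,"wx":0,"wy":0,"wz":0}]' 100; python3 -m crank '[{"claw":40,"tx":0,"ty":0,"tz":0,"wx":0,"wy":0,"wz":0},{"claw":30,"tx":0,"ty":0,"tz":0,"wx":0,"wy":0,"wz":0},{"claw":22,"tx":0,"ty":0,"tz":0,"wx":0,"wy":0,"wz":0},{"claw":22,"tx":0,"ty":0,"tz":0,"wx":0,"wy":0,"wz":0}]'
```

```text
t: 11.92
tcp_pos: [0.6265, 0.1311, 0.0119]
eef_rot: [-3.138, -0.143, -0.001]
ft_force: [0.0, 0.0, 0.1]
gripper_width: 0.0502
finger_force: 0.0
t: 12.25
tcp_pos: [0.6274, 0.1311, 0.0136]
eef_rot: [-3.138, -0.143, -0.005]
ft_force: [-0.5, -0.0, 0.5]
gripper_width: 0.022
finger_force: 0.0
```

```bash
python3 -m crank '[{"claw":22,"tx":0,"ty":0,"tz":0.08,"wx":0,"wy":0,"wz":0},{"claw":5,"tx":0,"ty":0,"tz":0,"wx":0,"wy":0,"wz":0},{"claw":5,"tx":0,"ty":0,"tz":0,"wx":0,"wy":0,"wz":0},{"claw":5,"tx":0,"ty":0,"tz":0,"wx":0,"wy":0,"wz":0},{"claw":5,"tx":0,"ty":0,"tz":0,"wx":0,"wy":0,"wz":0}]' 100; python3 -m crank '[{"claw":5,"tx":0,"ty":0,"tz":-0.1,"wx":0,"wy":0,"wz":0},{"claw":5,"tx":0,"ty":0,"tz":-0.2,"wx":0,"wy":0,"wz":0},{"claw":5,"tx":0,"ty":0,"tz":-0.2,"wx":0,"wy":0,"wz":0},{"claw":5,"tx":0,"ty":0,"tz":0,"wx":0,"wy":0,"wz":0}]'
```

```text
t: 12.67
tcp_pos: [0.6264, 0.1308, 0.0093]
eef_rot: [-3.138, -0.143, -0.001]
ft_force: [-1.9, 0.0, 5.7]
gripper_width: 0.0105
finger_force: 98.0
t: 13.0
tcp_pos: [0.627, 0.131, 0.0302]
eef_rot: [-3.138, -0.143, -0.004]
ft_force: [1.0, 0.0, -3.3]
gripper_width: 0.0105
finger_force: 97.7
```

```bash
python3 -m crank '[{"claw":5,"tx":0,"ty":0,"tz":-0.4,"wx":0,"wy":0,"wz":0},{"claw":5,"tx":0,"ty":0,"tz":-0.6,"wx":0,"wy":0,"wz":0},{"claw":5,"tx":0,"ty":0,"tz":-0.8,"wx":0,"wy":0,"wz":0},{"claw":5,"tx":0,"ty":0,"tz":-0.8,"wx":0,"wy":0,"wz":0},{"claw":5,"tx":0,"ty":0,"tz":-0.8,"wx":0,"wy":0,"wz":0}]'; python3 -m crank '[{"claw":5,"tx":0,"ty":0,"tz":-0.8,"wx":0,"wy":0,"wz":0},{"claw":5,"tx":0,"ty":0,"tz":-0.5,"wx":0,"wy":0,"wz":0},{"claw":5,"tx":0,"ty":0,"tz":0,"wx":0,"wy":0,"wz":0},{"claw":5,"tx":0,"ty":0,"tz":0,"wx":0,"wy":0,"wz":0}]'; python3 - <<'E'
from h import *
S,D=cam("scene"),cam("side")
for n,C,f in(("scene",S,"pics/f_scene.png"),("side",D,"pics/a_side.png")):
    im=cv2.imread(f);h=cv2.cvtColor(im,cv2.COLOR_BGR2HSV)
    m=cv2.inRange(h,(0,90,20),(12,255,150))|cv2.inRange(h,(170,90,20),(180,255,150))
    b=np.zeros_like(m)
    if n=="scene":b[145:225,165:260]=255
    else:b[215:290,225:325]=255
    m=cv2.morphologyEx(m&b,cv2.MORPH_CLOSE,np.ones((5,5)))
    c=max(cv2.findContours(m,0,2)[0],key=cv2.contourArea)
    q=cv2.approxPolyDP(cv2.convexHull(c),4,True)[:,0];print(n,cv2.contourArea(c))
    for p in q:print(p,np.round(onz(C,p,.028),3)[:2],np.round(onz(C,p,0),3)[:2])
C=cam("wrist");im=read_camera("wrist");cv2.imwrite("pics/j.png",np.hstack([cv2.resize(im,(400,300)),cv2.resize(cv2.imread("pics/f_scene.png")[140:240,150:283],(400,300),interpolation=2)]));cv2.imwrite("pics/j0.png",im);cv2.imwrite("pics/j_scene.png",read_camera("scene"))
E
```

```text
t: 13.42
tcp_pos: [0.6255, 0.1306, 0.1655]
eef_rot: [3.138, 0.143, -0.001]
ft_force: [0.1, -0.4, -3.6]
gripper_width: 0.0102
finger_force: 97.8
t: 13.75
tcp_pos: [0.6264, 0.1309, 0.2172]
eef_rot: [-3.138, -0.143, -0.003]
ft_force: [-0.6, -0.3, -4.1]
gripper_width: 0.0104
finger_force: 97.8
scene 1896.0
[247 171] [ 0.469 -0.152] [ 0.441 -0.176]
[212 210] [ 0.669 -0.113] [ 0.649 -0.136]
[179 196] [ 0.686 -0.233] [ 0.667 -0.26 ]
[215 158] [ 0.48  -0.283] [ 0.453 -0.312]
side 2207.5
[312 242] [ 0.671 -0.241] [ 0.689 -0.216]
[311 251] [ 0.648 -0.273] [ 0.665 -0.249]
[260 279] [ 0.466 -0.307] [ 0.477 -0.285]
[237 255] [ 0.444 -0.197] [ 0.453 -0.171]
[237 249] [ 0.453 -0.174] [ 0.463 -0.147]
[288 225] [ 0.643 -0.141] [ 0.66  -0.112]
```

View pics/j.png

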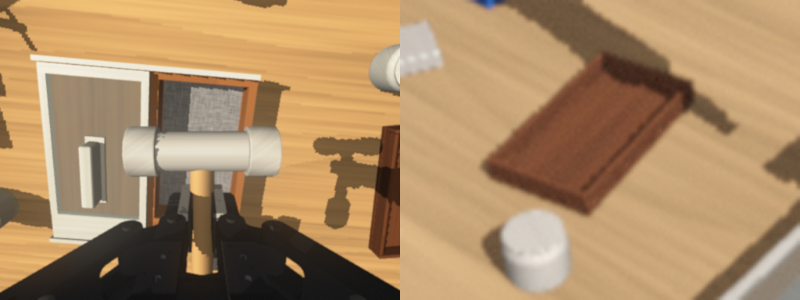

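Hammer is held level, head at about (200,150) in the left half; the tray is seen at its right edge and in the right crop. Moving partway toward the tray to measure it with the wrist camera.

```bash
python3 -m crank '[{"claw":5,"tx":-0.15,"ty":0.5,"tz":0,"wx":0,"wy":0,"wz":0},{"claw":5,"tx":-0.33,"ty":0.9,"tz":0,"wx":0,"wy":0,"wz":0},{"claw":5,"tx":-0.33,"ty":0.9,"tz":0,"wx":0,"wy":0,"wz":0},{"claw":5,"tx":-0.33,"ty":0.9,"tz":0,"wx":0,"wy":0,"wz":0},{"claw":5,"tx":-0.33,"ty":0.9,"tz":0,"wx":0,"wy":0,"wz":0}]'; python3 -m crank '[{"claw":5,"tx":-0.15,"ty":0.3,"tz":0,"wx":0,"wy":0,"wz":0},{"claw":5,"tx":0,"ty":0,"tz":0,"wx":0,"wy":0,"wz":0},{"claw":5,"tx":0,"ty":0,"tz":0,"wx":0,"wy":0,"wz":0},{"claw":5,"tx":0,"ty":0,"tz":0,"wx":0,"wy":0,"wz":0}]'; python3 - <<'E'
from h import *
C=cam("wrist");im=read_camera("wrist");np.save("k.npy",C[0]);cv2.imwrite("pics/k.png",im)
E
```

```text
t: 14.27
tcp_pos: [0.5802, -0.0395, 0.2135]
eef_rot: [-3.138, -0.144, 0.007]
ft_force: [0.4, -1.7, -3.7]
gripper_width: 0.0103
finger_force: 98.0
t: 14.6
tcp_pos: [0.5769, -0.0489, 0.2148]
eef_rot: [-3.137, -0.145, 0.004]
ft_force: [0.2, -0.2, -3.4]
gripper_width: 0.0104
finger_force: 98.1
```

View pics/k.png

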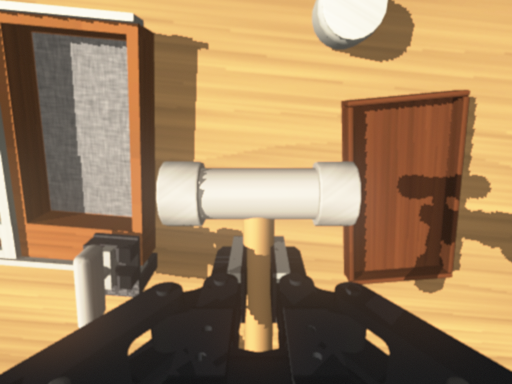

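```bash
python3 - <<'E'
from h import *
C=list(cam("wrist"));C[0]=np.load("k.npy")
P=[(342,102),(468,91),(451,275),(346,283)]
for z in(0,.028):
    Q=[onz(C,p,z)[:2] for p in P];print(z,np.round(Q,4).tolist(),[round(float(np.linalg.norm(Q[i]-Q[i-1])),4) for i in range(4)])
# left corners base, right corners rim
Q=[onz(C,P[0],0)[:2],onz(C,P[1],.028)[:2],onz(C,P[2],.028)[:2],onz(C,P[3],0)[:2]]
print(np.round(Q,4).tolist(),[round(float(np.linalg.norm(Q[i]-Q[i-1])),4) for i in range(4)])
c=sum(Q)/4;d=Q[0]-Q[3]+Q[1]-Q[2];y=np.arctan2(d[1],d[0]);print(c,y)
# hammer points in view
o=C[0]
print(onz(C,(258,195),.2148+.03))
E
```

```text
0 [[0.6534, -0.1316], [0.677, -0.2626], [0.4591, -0.3037], [0.4352, -0.174]] [0.2223, 0.1331, 0.2217, 0.1319]
0.028 [[0.6531, -0.1246], [0.6749, -0.2453], [0.4741, -0.2832], [0.4521, -0.1637]] [0.2049, 0.1227, 0.2043, 0.1215]
[[0.6534, -0.1316], [0.6749, -0.2453], [0.4741, -0.2832], [0.4352, -0.174]] [0.2223, 0.1158, 0.2043, 0.1159]
[ 0.55937246 -0.2085363 ] 0.18956758178561273
[ 0.61597978 -0.04528709  0.2448    ]
```

```bash
python3 -m crank '[{"claw":5,"tx":-0.02,"ty":0.6,"tz":0,"wx":0,"wy":0,"wz":0},{"claw":5,"tx":-0.02,"ty":0.9,"tz":0,"wx":0,"wy":0,"wz":0},{"claw":5,"tx":-0.02,"ty":0.9,"tz":0,"wx":0,"wy":0,"wz":0},{"claw":5,"tx":-0.02,"ty":0.9,"tz":0,"wx":0,"wy":0,"wz":0},{"claw":5,"tx":0,"ty":0.51,"tz":0,"wx":0,"wy":0,"wz":0}]'; python3 -m crank '[{"claw":5,"tx":0,"ty":0,"tz":0.4,"wx":0,"wy":0,"wz":-0.46},{"claw":5,"tx":0,"ty":0,"tz":0.8,"wx":0,"wy":0,"wz":-0.46},{"claw":5,"tx":0,"ty":0,"tz":0.8,"wx":0,"wy":0,"wz":0},{"claw":5,"tx":0,"ty":0,"tz":0.4,"wx":0,"wy":0,"wz":0}]'; python3 -m crank '[{"claw":5,"tx":0,"ty":0,"tz":0,"wx":0,"wy":0,"wz":0},{"claw":5,"tx":0,"ty":0,"tz":0,"wx":0,"wy":0,"wz":0},{"claw":5,"tx":0,"ty":0,"tz":0,"wx":0,"wy":0,"wz":0}]'; python3 - <<'E'
from h import *
a=read_camera("wrist");b=read_camera("side");cv2.imwrite("pics/l.png",np.hstack([cv2.resize(a,(400,300)),cv2.resize(b[190:310,200:360],(400,300),interpolation=2)]))
E
```

```text
t: 15.07
tcp_pos: [0.588, -0.2062, 0.2159]
eef_rot: [3.136, 0.14, -0.002]
ft_force: [-0.3, -1.0, -3.9]
gripper_width: 0.0108
finger_force: 98.2
t: 15.4
tcp_pos: [0.5866, -0.1996, 0.1156]
eef_rot: [-3.124, -0.298, 0.009]
ft_force: [-1.8, 0.2, -4.5]
gripper_width: 0.0104
finger_force: 98.2
t: 15.65
tcp_pos: [0.5897, -0.2018, 0.1219]
eef_rot: [3.127, 0.297, 0.004]
ft_force: [0.8, -0.0, -3.0]
gripper_width: 0.0105
finger_force: 98.2
```

View pics/l.png

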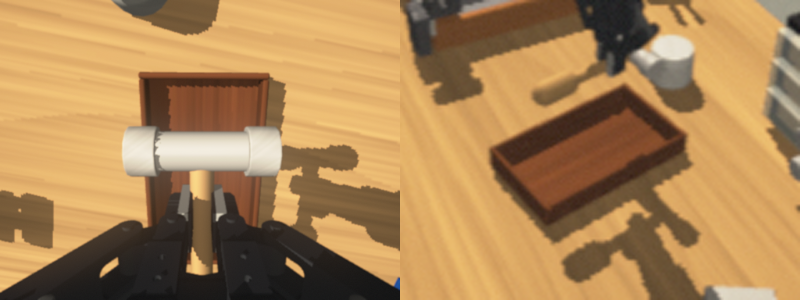

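Hammer hangs parallel to and centred over the tray (tray 138–270, handle 202 in the left half). Lowering.

```bash
python3 -m crank '[{"claw":5,"tx":0,"ty":0,"tz":0.6,"wx":0,"wy":0,"wz":0},{"claw":5,"tx":0,"ty":0,"tz":0.7,"wx":0,"wy":0,"wz":0},{"claw":5,"tx":0,"ty":0,"tz":0.6,"wx":0,"wy":0,"wz":0},{"claw":5,"tx":0,"ty":0,"tz":0.4,"wx":0,"wy":0,"wz":0},{"claw":5,"tx":0,"ty":0,"tz":0.2,"wx":0,"wy":0,"wz":0}]'; python3 -m crank '[{"claw":5,"tx":0,"ty":0,"tz":0.1,"wx":0,"wy":0,"wz":0},{"claw":5,"tx":0,"ty":0,"tz":0.06,"wx":0,"wy":0,"wz":0},{"claw":5,"tx":0,"ty":0,"tz":0,"wx":0,"wy":0,"wz":0},{"claw":5,"tx":0,"ty":0,"tz":0,"wx":0,"wy":0,"wz":0}]'
```

```text
t: 16.17
tcp_pos: [0.5877, -0.2021, 0.0194]
eef_rot: [-3.127, -0.294, 0.002]
ft_force: [-0.2, 0.1, -3.7]
gripper_width: 0.0108
finger_force: 98.3
t: 16.5
tcp_pos: [0.5894, -0.2028, 0.0157]
eef_rot: [3.127, 0.294, 0.004]
ft_force: [0.2, -0.5, -3.3]
gripper_width: 0.0104
finger_force: 98.3
```

```bash
python3 -m crank '[{"claw":5,"tx":0,"ty":0,"tz":0.05,"wx":0,"wy":0,"wz":0},{"claw":5,"tx":0,"ty":0,"tz":0.05,"wx":0,"wy":0,"wz":0},{"claw":5,"tx":0,"ty":0,"tz":0.03,"wx":0,"wy":0,"wz":0},{"claw":5,"tx":0,"ty":0,"tz":0,"wx":0,"wy":0,"wz":0}]'
```

```text
t: 16.83
tcp_pos: [0.5885, -0.2026, 0.0094]
eef_rot: [3.128, 0.294, 0.001]
ft_force: [0.2, -0.2, -1.8]
gripper_width: 0.01
finger_force: 98.9
```

Contact is beginning (the weight is partly off). Nudge down, release, rise, look.

```bash
python3 -m crank '[{"claw":5,"tx":0,"ty":0,"tz":0.02,"wx":0,"wy":0,"wz":0},{"claw":5,"tx":0,"ty":0,"tz":0,"wx":0,"wy":0,"wz":0},{"claw":12,"tx":0,"ty":0,"tz":0,"wx":0,"wy":0,"wz":0},{"claw":20,"tx":0,"ty":0,"tz":0,"wx":0,"wy":0,"wz":0},{"claw":30,"tx":0,"ty":0,"tz":0,"wx":0,"wy":0,"wz":0}]' 20; python3 -m crank '[{"claw":40,"tx":0,"ty":0,"tz":-0.1,"wx":0,"wy":0,"wz":0},{"claw":40,"tx":0,"ty":0,"tz":-0.4,"wx":0,"wy":0,"wz":0},{"claw":40,"tx":0,"ty":0,"tz":-0.9,"wx":0,"wy":0,"wz":0},{"claw":40,"tx":0,"ty":0,"tz":-0.9,"wx":0,"wy":0,"wz":0},{"claw":40,"tx":0,"ty":0,"tz":-0.9,"wx":0,"wy":0,"wz":0}]'; python3 -m crank '[{"claw":40,"tx":0,"ty":0,"tz":-0.9,"wx":0,"wy":0,"wz":0},{"claw":40,"tx":0,"ty":0,"tz":-0.9,"wx":0,"wy":0,"wz":0},{"claw":40,"tx":0,"ty":0,"tz":0,"wx":0,"wy":0,"wz":0},{"claw":40,"tx":0,"ty":0,"tz":0,"wx":0,"wy":0,"wz":0},{"claw":40,"tx":0,"ty":0,"tz":0,"wx":0,"wy":0,"wz":0}]'; python3 - <<'E'
from h import *
a=read_camera("scene");b=read_camera("side");cv2.imwrite("pics/m.png",np.hstack([cv2.resize(a[130:310,165:405],(400,300),interpolation=2),cv2.resize(b[130:300,175:335],(400,425),interpolation=2)[:300]*0+cv2.resize(b[130:295,175:335],(400,300),interpolation=2)]))
E
```

```text
t: 17.25
tcp_pos: [0.5888, -0.2026, 0.0083]
eef_rot: [3.127, 0.294, 0.002]
ft_force: [-1.2, -0.5, 0.5]
gripper_width: 0.0293
finger_force: 0.0
t: 17.67
tcp_pos: [0.5879, -0.2023, 0.1374]
eef_rot: [-3.128, -0.294, 0.001]
ft_force: [1.6, -0.1, 0.7]
gripper_width: 0.0399
finger_force: 0.0
t: 18.08
tcp_pos: [0.5881, -0.2023, 0.208]
eef_rot: [3.128, 0.294, 0.0]
ft_force: [0.2, -0.5, -0.8]
gripper_width: 0.0397
finger_force: 0.0
```

View pics/m.png

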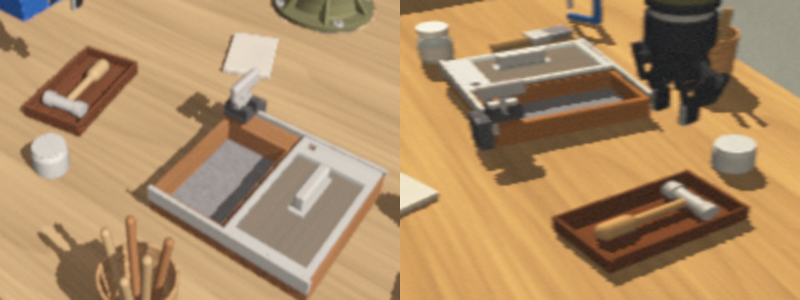

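Hammer lies lengthways within the tray (left half: (65,105)–(100,70)), the cover is fully open and the tee bar stands along case x, raised.

```bash
python3 -c "
from workcell import order
print(order.sign_off())"
```

```text
the job is handed in; nothing more can be done
None
```

Job handed in at about 18 s of the 64 s limit: the pin is parked in its rest notch, the cover is fully open, the hammer lies lengthways in the tray, and no other bench things were handled.

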